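# Load tonight's blanks and stack the returns

### The arm

A 6-joint arm with a two-finger parallel gripper is mounted at the origin on the work surface. World frame = base frame: x ahead of the robot, y to its left, z up, the work surface at z = 0. Lengths are in mm, angles in rad, forces in N, time in s.
With the tool pointing down it reaches from about 350 to 975 mm from the base axis. Payload 7.1 kg.
Tool frame: the origin (TCP) lies on the front face of the gripper's body, between the roots of the fingers; the fingertips stand 80 mm ahead of it and the grasp point (between the pads) lies 61 mm ahead of it (env.tips_ahead is the distance from the TCP to the fingertips, in mm); z points along the fingers, y is the line along which they close (so a half turn about z gives the same grasp; the last joint's range is limited). The gripper opens to 88 mm and grips with 3 to 60 N. Pads are 20 mm wide; open, the fingers measure 115 mm over their backs; the gripper's body (75 mm by 178 mm) begins 61 mm behind the grasp point.
Start: joints at [1.126, 0.423, 1.63, -0, 1.089, -0.019], TCP at [258.124, 569.19, 302.675] pointing down, gripper open.
Joint ranges: [-3, 3], [-0.9, 2.11], [0.09, 2.58], [-1.31, 4.45], [0.11, 2.69], [-2.54, 2.54]. Speed limits (rad/s): [2.39, 2.39, 3.01, 3.14, 3.14, 3.14].

### API

Orientations are given as a unit quaternion [x, y, z, w].
In Python, from station import env, set_gripper, viewer, workorder gives the robot as it stands. Calls block until the motion is done:
- env.reach(position, orientation): joint-space move of the TCP to a pose.
- env.move_l(position, rot=None, rate=150, f_stop=None): straight line of the TCP; rot=None keeps the orientation; rate is the mean speed in mm/s. With f_stop (N) it stops when the force on the tool has changed by that much, and returns True; else False.
- env.move_joints(angles): joint-space move.
- set_gripper(opening): finger opening in mm; the grip force is fixed at half the most; returns when the fingers have stopped.
- env.hold(seconds).
- env.ik(position, orientation): joint angles nearest the present ones, or None.
- env.read_state(): the state.
- viewer.camera(name): name is "side" or "top"; returns the picture (420x560x3 uint8, blue, green, red); there is no depth.
- viewer.camera_params(name): a dict with "fx", "fy", "cx", "cy" (pixels), "pose" (4x4, takes a point from camera to world coordinates). Camera axes: x right, y up, looking along -z (the intrinsics and any distortion apply to the point x, -y, -z); pixel columns grow to the right and rows downward; lengths in mm; the calibration is good to about 2 mm. A picture is of the moment at which its call begins. camera_params takes no time and is no camera call.
A pose or a line that the arm cannot do raises env.IKError and nothing moves.
- workorder.sign_off(): hands the job in; it is judged then, once.
The state is a dict: "time_s": time; "qpos": joint angles; "dq": joint speeds; "tau": joint torques, N m; "tool_pos": TCP position; "orientation": TCP orientation; "force": force on the tool from outside, world axes, zero at the start; "wrist_torque": the same for the moment, N m; "width": finger opening in mm; "grip_force": force on a finger pad.
Only numpy, scipy, OpenCV 4.12 (cv2) and the standard library are available. Lean on these libraries where they do the work, as an engineer would, in place of code of your own. Each camera call takes 0.05 s, during which the arm holds its last target. There are 200 camera calls.

### The job

Get the mill's magazine ready for tonight: lower white blanks flat into the slotted tube, one on another, until the top of the stack reaches the height marked by the upper edge of the black collar, and add none beyond the one that reaches it; do not drop them in from the top, and leave the collar where it is set. Once the tube is filled to the mark, press the white button on the magazine's foot all the way down and let it up again; not before. Stack all the empty cases squarely on the grey rectangle of the returns mat, edges flush, leave the spare blanks on the desk, and do not knock the mug over.

Things in the scene. Friction and masses are not known exactly. Their poses are not given: they have to be found in the camera images.
- loader: The magazine, fixed to the desk: a grey foot 165 x 104 x 20 mm carrying an upright aluminium tube. Origin on the desk under the tube's axis; the foot reaches 118 mm towards its -x and 47 mm towards its +x. z is up.
- bore_floor (a point): Centre of the floor inside the tube, 20 mm above the desk, axes as the magazine's. Bore 68 mm; walls 62 mm high, flared at the rim (94 mm across at most). The tube is two curved walls, on its +x and -x sides; between them two full-height slots, 40 mm wide, face +y and -y, so fingers holding a blank across this y axis can go down with it.
- mark_edge (a point): The height mark: a black plastic index collar with a tab round the outside of the tube's +x wall, set at a height that differs from day to day, 40 to 60 mm above the tube's floor. This point lies on the tube's axis, level with the collar's upper edge, which is the marked height. The collar is held by friction (about 6 N).
- ready_top (a point): Centre of the top of the white round push button (28 mm across) in a black housing on the magazine's foot, 90 mm from the tube's axis towards -x. It is pressed straight down.
- ready (a joint): Travel of that button in m: 0 up, 0.006 fully down, which takes 5 N; it springs back.
- mat_top (a point): Centre of the top of the returns mat, a flat black rubber mat fixed to the desk, 150 mm (its x) by 90 mm (its y), 3 mm thick, with a grey rectangle in the middle the size of a case (124 x 66 mm). z is up.
- blank0_mid (a point): A chalk-white round milling blank, a solid disc 62 mm in diameter and 16 mm thick, about 140 g; this point is its centre, half-way up, z along the disc's axis. Grasp it across its diameter. It starts on the desk; may be absent.
- blank1_mid (a point): A chalk-white round milling blank, a solid disc 62 mm in diameter and 16 mm thick, about 140 g; this point is its centre, half-way up, z along the disc's axis. Grasp it across its diameter. It starts on the desk; may be absent.
- blank2_mid (a point): A chalk-white round milling blank, a solid disc 62 mm in diameter and 16 mm thick, about 140 g; this point is its centre, half-way up, z along the disc's axis. Grasp it across its diameter. It starts on the desk; may be absent.
- blank3_mid (a point): A chalk-white round milling blank, a solid disc 62 mm in diameter and 16 mm thick, about 140 g; this point is its centre, half-way up, z along the disc's axis. Grasp it across its diameter. It starts on the desk; may be absent.
- blank4_mid (a point): A chalk-white round milling blank, a solid disc 62 mm in diameter and 16 mm thick, about 140 g; this point is its centre, half-way up, z along the disc's axis. Grasp it across its diameter. It starts on the desk; may be absent.
- blank5_mid (a point): A chalk-white round milling blank, a solid disc 62 mm in diameter and 16 mm thick, about 140 g; this point is its centre, half-way up, z along the disc's axis. Grasp it across its diameter. This one, when it is present, already lies in the bottom of the magazine tube at the start.
- case0_mid (a point): An empty flat plastic blank case, closed and rigid, 120 mm (its x) by 62 mm (its y) by 16 mm high, grey with a paper label on top; this point is its centre, half-way up. Narrow enough to grasp across its y. May be absent.
- case1_mid (a point): An empty flat plastic blank case, closed and rigid, 120 mm (its x) by 62 mm (its y) by 16 mm high, grey with a paper label on top; this point is its centre, half-way up. Narrow enough to grasp across its y. May be absent.
- case2_mid (a point): An empty flat plastic blank case, closed and rigid, 120 mm (its x) by 62 mm (its y) by 16 mm high, grey with a paper label on top; this point is its centre, half-way up. Narrow enough to grasp across its y. May be absent.
- case3_mid (a point): An empty flat plastic blank case, closed and rigid, 120 mm (its x) by 62 mm (its y) by 16 mm high, grey with a paper label on top; this point is its centre, half-way up. Narrow enough to grasp across its y. May be absent.
- mug: Bystander: a blue mug, 76 mm across and 85 mm high, with a handle; origin at the centre of its underside. It stands near the robot.
Mind the look-alikes: they are no part of the job. Leave any brown or yellow look-alike of the part that bears blank3_mid alone.

How it is judged (in metres and radians):
On the way, in this order (a step that is already met when the one before it is completed fails the run):
1. the stack of blanks in the tube has reached the mark, and no further, and is let go (((horizontal distance between blank0_mid and bore_floor below 0.008 m and angle between blank0_mid's own z axis and vertical below 0.08 rad and z of blank0_mid in the frame of mark_edge between -0.011 and 0.01 m) or (horizontal distance between blank1_mid and bore_floor below 0.008 m and angle between blank1_mid's own z axis and vertical below 0.08 rad and z of blank1_mid in the frame of mark_edge between -0.011 and 0.01 m) or (horizontal distance between blank2_mid and bore_floor below 0.008 m and angle between blank2_mid's own z axis and vertical below 0.08 rad and z of blank2_mid in the frame of mark_edge between -0.011 and 0.01 m) or (horizontal distance between blank3_mid and bore_floor below 0.008 m and angle between blank3_mid's own z axis and vertical below 0.08 rad and z of blank3_mid in the frame of mark_edge between -0.011 and 0.01 m) or (horizontal distance between blank4_mid and bore_floor below 0.008 m and angle between blank4_mid's own z axis and vertical below 0.08 rad and z of blank4_mid in the frame of mark_edge between -0.011 and 0.01 m) or (horizontal distance between blank5_mid and bore_floor below 0.008 m and angle between blank5_mid's own z axis and vertical below 0.08 rad and z of blank5_mid in the frame of mark_edge between -0.011 and 0.01 m)) and ((horizontal distance between blank0_mid and bore_floor above 0.05 m and height (world z) of blank0_mid below 0.014 m) or (horizontal distance between blank0_mid and bore_floor below 0.008 m and angle between blank0_mid's own z axis and vertical below 0.08 rad and z of blank0_mid in the frame of mark_edge below 0.01 m)) and ((horizontal distance between blank1_mid and bore_floor above 0.05 m and height (world z) of blank1_mid below 0.014 m) or (horizontal distance between blank1_mid and bore_floor below 0.008 m and angle between blank1_mid's own z axis and vertical below 0.08 rad and z of blank1_mid in the frame of mark_edge below 0.01 m)) and ((horizontal distance between blank2_mid and bore_floor above 0.05 m and height (world z) of blank2_mid below 0.014 m) or (horizontal distance between blank2_mid and bore_floor below 0.008 m and angle between blank2_mid's own z axis and vertical below 0.08 rad and z of blank2_mid in the frame of mark_edge below 0.01 m)) and ((horizontal distance between blank3_mid and bore_floor above 0.05 m and height (world z) of blank3_mid below 0.014 m) or (horizontal distance between blank3_mid and bore_floor below 0.008 m and angle between blank3_mid's own z axis and vertical below 0.08 rad and z of blank3_mid in the frame of mark_edge below 0.01 m)) and ((horizontal distance between blank4_mid and bore_floor above 0.05 m and height (world z) of blank4_mid below 0.014 m) or (horizontal distance between blank4_mid and bore_floor below 0.008 m and angle between blank4_mid's own z axis and vertical below 0.08 rad and z of blank4_mid in the frame of mark_edge below 0.01 m)) and ((horizontal distance between blank5_mid and bore_floor above 0.05 m and height (world z) of blank5_mid below 0.014 m) or (horizontal distance between blank5_mid and bore_floor below 0.008 m and angle between blank5_mid's own z axis and vertical below 0.08 rad and z of blank5_mid in the frame of mark_edge below 0.01 m)) and linear speed of each of blank0, blank1, blank2, blank3, blank4, blank5 below 0.02 m/s and contact force between the fingers and anything else below 0.5 N), for 0.2 s.
2. the button is pressed down with the tube filled to the mark (((horizontal distance between blank0_mid and bore_floor below 0.008 m and angle between blank0_mid's own z axis and vertical below 0.08 rad and z of blank0_mid in the frame of mark_edge between -0.011 and 0.01 m) or (horizontal distance between blank1_mid and bore_floor below 0.008 m and angle between blank1_mid's own z axis and vertical below 0.08 rad and z of blank1_mid in the frame of mark_edge between -0.011 and 0.01 m) or (horizontal distance between blank2_mid and bore_floor below 0.008 m and angle between blank2_mid's own z axis and vertical below 0.08 rad and z of blank2_mid in the frame of mark_edge between -0.011 and 0.01 m) or (horizontal distance between blank3_mid and bore_floor below 0.008 m and angle between blank3_mid's own z axis and vertical below 0.08 rad and z of blank3_mid in the frame of mark_edge between -0.011 and 0.01 m) or (horizontal distance between blank4_mid and bore_floor below 0.008 m and angle between blank4_mid's own z axis and vertical below 0.08 rad and z of blank4_mid in the frame of mark_edge between -0.011 and 0.01 m) or (horizontal distance between blank5_mid and bore_floor below 0.008 m and angle between blank5_mid's own z axis and vertical below 0.08 rad and z of blank5_mid in the frame of mark_edge between -0.011 and 0.01 m)) and ((horizontal distance between blank0_mid and bore_floor above 0.05 m and height (world z) of blank0_mid below 0.014 m) or (horizontal distance between blank0_mid and bore_floor below 0.008 m and angle between blank0_mid's own z axis and vertical below 0.08 rad and z of blank0_mid in the frame of mark_edge below 0.01 m)) and ((horizontal distance between blank1_mid and bore_floor above 0.05 m and height (world z) of blank1_mid below 0.014 m) or (horizontal distance between blank1_mid and bore_floor below 0.008 m and angle between blank1_mid's own z axis and vertical below 0.08 rad and z of blank1_mid in the frame of mark_edge below 0.01 m)) and ((horizontal distance between blank2_mid and bore_floor above 0.05 m and height (world z) of blank2_mid below 0.014 m) or (horizontal distance between blank2_mid and bore_floor below 0.008 m and angle between blank2_mid's own z axis and vertical below 0.08 rad and z of blank2_mid in the frame of mark_edge below 0.01 m)) and ((horizontal distance between blank3_mid and bore_floor above 0.05 m and height (world z) of blank3_mid below 0.014 m) or (horizontal distance between blank3_mid and bore_floor below 0.008 m and angle between blank3_mid's own z axis and vertical below 0.08 rad and z of blank3_mid in the frame of mark_edge below 0.01 m)) and ((horizontal distance between blank4_mid and bore_floor above 0.05 m and height (world z) of blank4_mid below 0.014 m) or (horizontal distance between blank4_mid and bore_floor below 0.008 m and angle between blank4_mid's own z axis and vertical below 0.08 rad and z of blank4_mid in the frame of mark_edge below 0.01 m)) and ((horizontal distance between blank5_mid and bore_floor above 0.05 m and height (world z) of blank5_mid below 0.014 m) or (horizontal distance between blank5_mid and bore_floor below 0.008 m and angle between blank5_mid's own z axis and vertical below 0.08 rad and z of blank5_mid in the frame of mark_edge below 0.01 m)) and value of joint ready above 0.0045 m), for 0.05 s.
At the end, for the whole second after the job is handed in: Blanks flat in the tube, top face 3 mm below to 18 mm above the mark, none higher, other blanks on the desk, 50 mm or more from its axis; cases level in one pile, each within 15 mm and 0.12 rad of the mat's centre and direction, 10 mm of each other; button up; all at rest (((horizontal distance between blank0_mid and bore_floor below 0.008 m and angle between blank0_mid's own z axis and vertical below 0.08 rad and z of blank0_mid in the frame of mark_edge between -0.011 and 0.01 m) or (horizontal distance between blank1_mid and bore_floor below 0.008 m and angle between blank1_mid's own z axis and vertical below 0.08 rad and z of blank1_mid in the frame of mark_edge between -0.011 and 0.01 m) or (horizontal distance between blank2_mid and bore_floor below 0.008 m and angle between blank2_mid's own z axis and vertical below 0.08 rad and z of blank2_mid in the frame of mark_edge between -0.011 and 0.01 m) or (horizontal distance between blank3_mid and bore_floor below 0.008 m and angle between blank3_mid's own z axis and vertical below 0.08 rad and z of blank3_mid in the frame of mark_edge between -0.011 and 0.01 m) or (horizontal distance between blank4_mid and bore_floor below 0.008 m and angle between blank4_mid's own z axis and vertical below 0.08 rad and z of blank4_mid in the frame of mark_edge between -0.011 and 0.01 m) or (horizontal distance between blank5_mid and bore_floor below 0.008 m and angle between blank5_mid's own z axis and vertical below 0.08 rad and z of blank5_mid in the frame of mark_edge between -0.011 and 0.01 m)) and ((horizontal distance between blank0_mid and bore_floor above 0.05 m and height (world z) of blank0_mid below 0.014 m) or (horizontal distance between blank0_mid and bore_floor below 0.008 m and angle between blank0_mid's own z axis and vertical below 0.08 rad and z of blank0_mid in the frame of mark_edge below 0.01 m)) and ((horizontal distance between blank1_mid and bore_floor above 0.05 m and height (world z) of blank1_mid below 0.014 m) or (horizontal distance between blank1_mid and bore_floor below 0.008 m and angle between blank1_mid's own z axis and vertical below 0.08 rad and z of blank1_mid in the frame of mark_edge below 0.01 m)) and ((horizontal distance between blank2_mid and bore_floor above 0.05 m and height (world z) of blank2_mid below 0.014 m) or (horizontal distance between blank2_mid and bore_floor below 0.008 m and angle between blank2_mid's own z axis and vertical below 0.08 rad and z of blank2_mid in the frame of mark_edge below 0.01 m)) and ((horizontal distance between blank3_mid and bore_floor above 0.05 m and height (world z) of blank3_mid below 0.014 m) or (horizontal distance between blank3_mid and bore_floor below 0.008 m and angle between blank3_mid's own z axis and vertical below 0.08 rad and z of blank3_mid in the frame of mark_edge below 0.01 m)) and ((horizontal distance between blank4_mid and bore_floor above 0.05 m and height (world z) of blank4_mid below 0.014 m) or (horizontal distance between blank4_mid and bore_floor below 0.008 m and angle between blank4_mid's own z axis and vertical below 0.08 rad and z of blank4_mid in the frame of mark_edge below 0.01 m)) and ((horizontal distance between blank5_mid and bore_floor above 0.05 m and height (world z) of blank5_mid below 0.014 m) or (horizontal distance between blank5_mid and bore_floor below 0.008 m and angle between blank5_mid's own z axis and vertical below 0.08 rad and z of blank5_mid in the frame of mark_edge below 0.01 m)) and horizontal distance between each of case0_mid, case1_mid, case2_mid, case3_mid and mat_top below 0.015 m and angle between the x axis of each of case0_mid, case1_mid, case2_mid, case3_mid and the x axis of mat_top, either way round below 0.12 rad and angle between each of case0_mid, case1_mid, case2_mid, case3_mid's own z axis and vertical below 0.05 rad and horizontal distance between each of case1_mid, case2_mid, case3_mid and case0_mid below 0.01 m and horizontal distance between each of case2_mid, case3_mid and case1_mid below 0.01 m and horizontal distance between case3_mid and case2_mid below 0.01 m and linear speed of each of blank0, blank1, blank2, blank3, blank4, blank5, case0, case1, case2, case3 below 0.02 m/s and value of joint ready below 0.002 m); the robot touches nothing.
It fails at once if the button is pressed before the tube is filled to the mark (value of joint ready above 0.0045 m and not (((horizontal distance between blank0_mid and bore_floor below 0.008 m and angle between blank0_mid's own z axis and vertical below 0.08 rad and z of blank0_mid in the frame of mark_edge between -0.011 and 0.01 m) or (horizontal distance between blank1_mid and bore_floor below 0.008 m and angle between blank1_mid's own z axis and vertical below 0.08 rad and z of blank1_mid in the frame of mark_edge between -0.011 and 0.01 m) or (horizontal distance between blank2_mid and bore_floor below 0.008 m and angle between blank2_mid's own z axis and vertical below 0.08 rad and z of blank2_mid in the frame of mark_edge between -0.011 and 0.01 m) or (horizontal distance between blank3_mid and bore_floor below 0.008 m and angle between blank3_mid's own z axis and vertical below 0.08 rad and z of blank3_mid in the frame of mark_edge between -0.011 and 0.01 m) or (horizontal distance between blank4_mid and bore_floor below 0.008 m and angle between blank4_mid's own z axis and vertical below 0.08 rad and z of blank4_mid in the frame of mark_edge between -0.011 and 0.01 m) or (horizontal distance between blank5_mid and bore_floor below 0.008 m and angle between blank5_mid's own z axis and vertical below 0.08 rad and z of blank5_mid in the frame of mark_edge between -0.011 and 0.01 m)) and ((horizontal distance between blank0_mid and bore_floor above 0.05 m and height (world z) of blank0_mid below 0.014 m) or (horizontal distance between blank0_mid and bore_floor below 0.008 m and angle between blank0_mid's own z axis and vertical below 0.08 rad and z of blank0_mid in the frame of mark_edge below 0.01 m)) and ((horizontal distance between blank1_mid and bore_floor above 0.05 m and height (world z) of blank1_mid below 0.014 m) or (horizontal distance between blank1_mid and bore_floor below 0.008 m and angle between blank1_mid's own z axis and vertical below 0.08 rad and z of blank1_mid in the frame of mark_edge below 0.01 m)) and ((horizontal distance between blank2_mid and bore_floor above 0.05 m and height (world z) of blank2_mid below 0.014 m) or (horizontal distance between blank2_mid and bore_floor below 0.008 m and angle between blank2_mid's own z axis and vertical below 0.08 rad and z of blank2_mid in the frame of mark_edge below 0.01 m)) and ((horizontal distance between blank3_mid and bore_floor above 0.05 m and height (world z) of blank3_mid below 0.014 m) or (horizontal distance between blank3_mid and bore_floor below 0.008 m and angle between blank3_mid's own z axis and vertical below 0.08 rad and z of blank3_mid in the frame of mark_edge below 0.01 m)) and ((horizontal distance between blank4_mid and bore_floor above 0.05 m and height (world z) of blank4_mid below 0.014 m) or (horizontal distance between blank4_mid and bore_floor below 0.008 m and angle between blank4_mid's own z axis and vertical below 0.08 rad and z of blank4_mid in the frame of mark_edge below 0.01 m)) and ((horizontal distance between blank5_mid and bore_floor above 0.05 m and height (world z) of blank5_mid below 0.014 m) or (horizontal distance between blank5_mid and bore_floor below 0.008 m and angle between blank5_mid's own z axis and vertical below 0.08 rad and z of blank5_mid in the frame of mark_edge below 0.01 m)))).
It fails at once if the collar is shifted by more than 4 mm (distance of mark_edge from where it was at the start of the episode above 0.004 m).
It fails at once if a blank is dropped down the tube (falls faster than 0.8 m/s in it) ((horizontal distance between blank0_mid and bore_floor below 0.02 m and z of blank0_mid in the frame of bore_floor below 0.065 m and linear speed of blank0 above 0.8 m/s) or (horizontal distance between blank1_mid and bore_floor below 0.02 m and z of blank1_mid in the frame of bore_floor below 0.065 m and linear speed of blank1 above 0.8 m/s) or (horizontal distance between blank2_mid and bore_floor below 0.02 m and z of blank2_mid in the frame of bore_floor below 0.065 m and linear speed of blank2 above 0.8 m/s) or (horizontal distance between blank3_mid and bore_floor below 0.02 m and z of blank3_mid in the frame of bore_floor below 0.065 m and linear speed of blank3 above 0.8 m/s) or (horizontal distance between blank4_mid and bore_floor below 0.02 m and z of blank4_mid in the frame of bore_floor below 0.065 m and linear speed of blank4 above 0.8 m/s) or (horizontal distance between blank5_mid and bore_floor below 0.02 m and z of blank5_mid in the frame of bore_floor below 0.065 m and linear speed of blank5 above 0.8 m/s)).
It fails at once if the mug is knocked over (angle between mug's own z axis and vertical above 0.6 rad).
Of blank0, blank1, blank2, blank3, blank4 only 4 to 5 are there at a start; the rules pass over those that are not, and their reading is None.
Of blank5, driver only 1 to 1 are there at a start; the rules pass over those that are not, and their reading is None.
Of case0, case1, case2, case3 only 3 to 4 are there at a start; the rules pass over those that are not, and their reading is None.
At some moment in a run one of blank0, blank1, blank2, blank3, blank4 may be knocked a few centimetres aside while the robot is not near it.
It also fails if it takes over 208 s, if anything falls off the work surface, if the arm or the gripper's body presses on something with over 40 N, if the wrist force passes 120 N, or if a joint passes its speed limit or range.

## Working session

There is one attempt and no reset: what is moved stays moved. The work goes in short steps, each a Python script; the robot and the scene stay as the last script left them, time stands still between calls to the robot, and variables do not carry over. Pictures are saved under pics/ and viewed, at most 14 in all, crops included, and the job is handed in when it is done.

```bash
ls; mkdir -p pics; python3 - <<'E'
from station import env, viewer
import cv2, numpy as np
np.set_printoptions(precision=4,suppress=True)
for n in("top","side"):
    cv2.imwrite(f"pics/{n}0.png",cv2.resize(viewer.camera(n),(800,600),interpolation=cv2.INTER_CUBIC)); print(n,viewer.camera_params(n))
s=env.read_state();print(s["time_s"],s["orientation"])
E
```

```text
pics
top {'fx': 489.846156246964, 'fy': 489.846156246964, 'cx': 282.55689077864196, 'cy': 214.4559321859982, 'pose': array([[  -0.0097,    0.9866,   -0.163 ,  257.0538],
       [  -0.9996,   -0.0054,    0.0264,    5.8912],
       [   0.0252,    0.1632,    0.9863, 1513.9568],
       [   0.    ,    0.    ,    0.    ,    1.    ]])}
side {'fx': 436.5673142399245, 'fy': 436.5673142399245, 'cx': 280.59711370070494, 'cy': 219.15820161744776, 'pose': array([[   0.8831,    0.3562,   -0.3054,  135.304 ],
       [  -0.4687,    0.6406,   -0.6083, -763.8499],
       [  -0.021 ,    0.6803,    0.7326,  988.7149],
       [   0.    ,    0.    ,    0.    ,    1.    ]])}
0.1 [ 0.2113  0.9774 -0.0006 -0.0001]
```

View pics/top0.png

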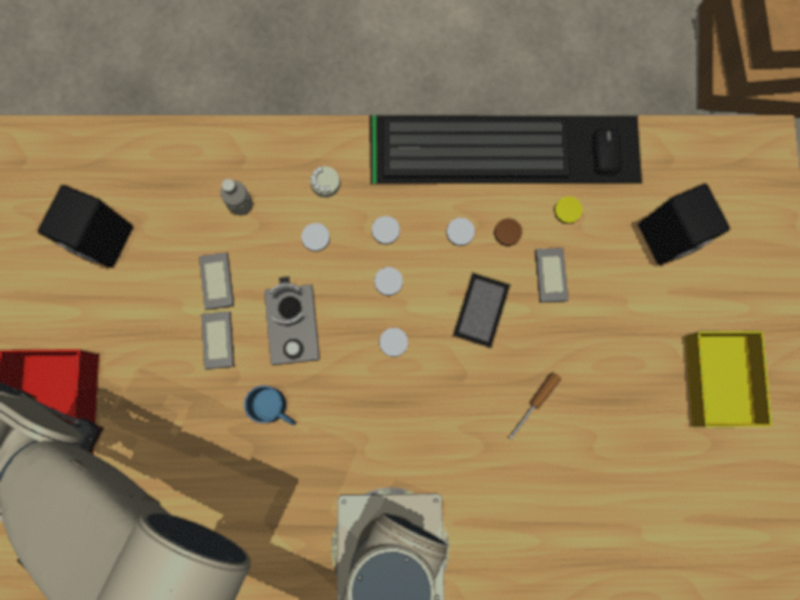

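View pics/side0.png

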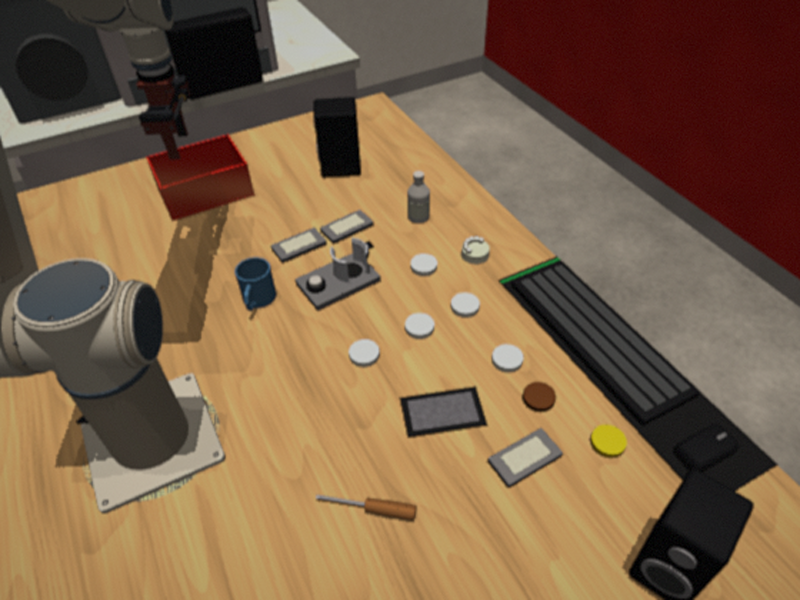

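```bash
cat > h.py <<'E'
from station import env, set_gripper, viewer, workorder
import cv2, numpy as np
from scipy.spatial.transform import Rotation as R
np.set_printoptions(precision=2,suppress=True)
def shot(n,k=1): return np.mean([viewer.camera(n).astype(float) for _ in range(k)],0).astype(np.uint8)
def bp(n,uv,z):
    p=viewer.camera_params(n);T=p["pose"];uv=np.atleast_2d(np.asarray(uv,float))
    d=np.c_[(uv[:,0]-p["cx"])/p["fx"],-(uv[:,1]-p["cy"])/p["fy"],-np.ones(len(uv))]@T[:3,:3].T
    return T[:3,3]+d*((z-T[2,3])/d[:,2])[:,None]
def pj(n,X):
    p=viewer.camera_params(n);T=p["pose"];c=(np.atleast_2d(X)-T[:3,3])@T[:3,:3]
    return np.c_[p["cx"]+p["fx"]*c[:,0]/-c[:,2],p["cy"]-p["fy"]*c[:,1]/-c[:,2]]
def comps(mask,lo=60,hi=2000):
    n,l,s,c=cv2.connectedComponentsWithStats(mask.astype(np.uint8))
    return [(c[i],s[i],l==i) for i in range(1,n) if lo<s[i,4]<hi]
def blanks(img=None,n="top"):
    img=shot(n) if img is None else img
    b=cv2.cvtColor(img,cv2.COLOR_BGR2HSV)
    return [(bp(n,c,16 if n=="top" else 12)[0][:2],s[4],s[2:4]) for c,s,_ in comps((b[...,1]<45)&(b[...,2]>140),150,600)]
E
python3 - <<'E'
from h import *
t=shot("top",4);s=shot("side",4)
cv2.imwrite("pics/t.png",t);cv2.imwrite("pics/s.png",s)
for x in blanks(t):print(*x)
print()
for x in blanks(s,"side"):print(*x)
c=lambda im,x,y,w,h,k:cv2.resize(im[y:y+h,x:x+w],None,fx=k,fy=k,interpolation=cv2.INTER_CUBIC)
cv2.imwrite("pics/c1.png",c(t,132,172,100,85,7))
cv2.imwrite("pics/c2.png",c(s,185,140,90,75,8))
cv2.imwrite("pics/c3.png",c(t,310,165,95,82,7))
E
```

```text
[1203.25 -162.35] 217 [28 18]
[794.02 140.12] 257 [19 17]
[678.01   4.72] 282 [19 19]
[ 673.78 -161.12] 278 [19 18]
[662.6  160.01] 288 [20 19]
[ 575.71 -360.87] 330 [15 26]
[565.08 374.2 ] 355 [16 27]
[562.09  -0.3 ] 297 [20 19]
[435.12 367.27] 373 [16 28]
[428.   -10.66] 301 [19 19]
[264.84 754.16] 162 [41 23]
[229.41 776.18] 354 [33 40]
[66.78 84.6 ] 466 [23 46]
[ 78.41 -70.11] 523 [41 31]
[-48.01 -35.53] 336 [69 36]

[565.93 380.69] 186 [24 15]
[434.64 374.28] 202 [26 16]
[797.37 149.43] 165 [17 14]
[662.98 162.88] 181 [18 12]
[-113.89  417.5 ] 266 [69 52]
[678.16   7.57] 220 [20 14]
[562.03   1.68] 243 [20 16]
[427.08  -7.91] 271 [21 16]
[ 673.59 -159.48] 282 [21 17]
[84.01 78.01] 238 [22 16]
[ 574.46 -358.52] 491 [34 27]
```

View pics/c1.png

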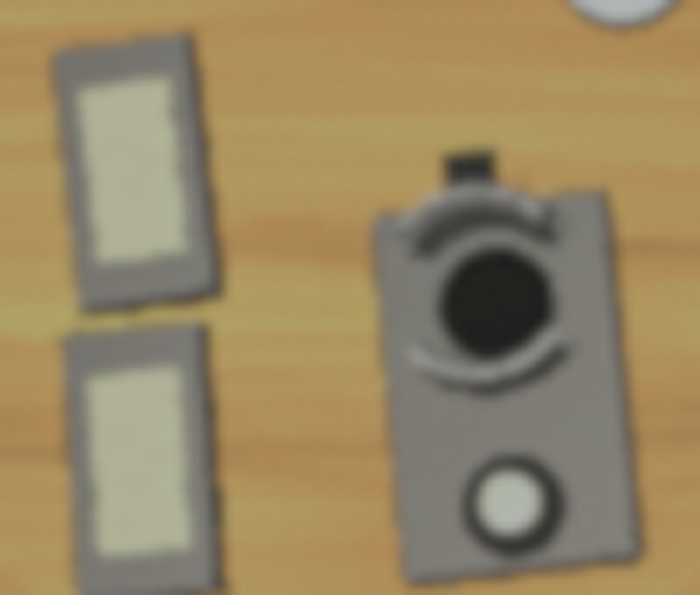

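View pics/c2.png

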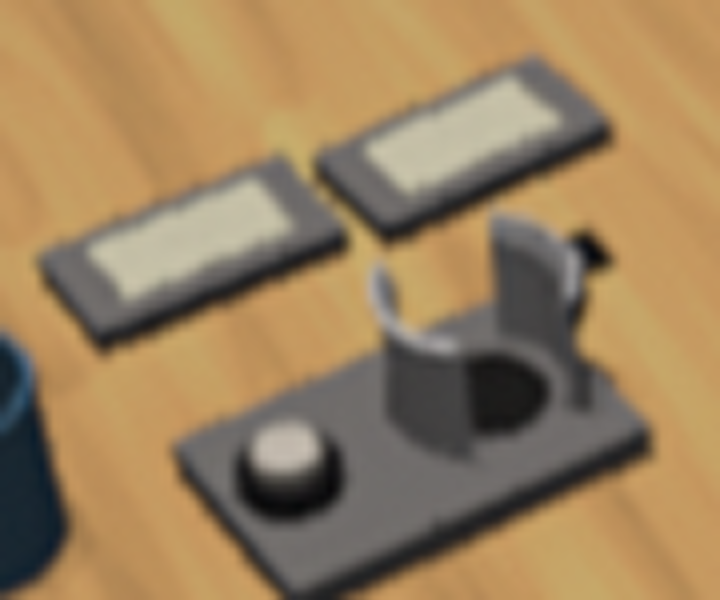

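View pics/c3.png

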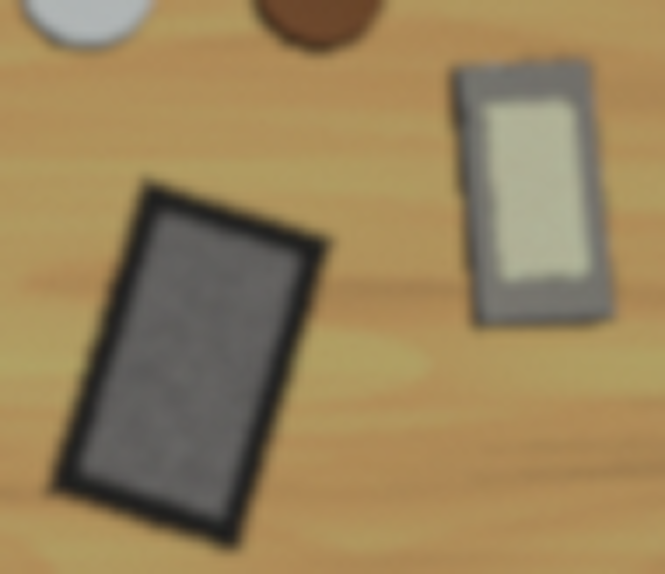

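```bash
cat >> h.py <<'E'
def un(x,y,x0,y0,k): return np.c_[(np.asarray(x)+.5)/k-.5+x0,(np.asarray(y)+.5)/k-.5+y0]
E
python3 - <<'E'
from h import *
t=cv2.imread("pics/t.png");s=cv2.imread("pics/s.png")
ax=bp("top",un([496],[302],132,172,7),20)[0]; print("floor top",ax,"side",bp("side",un([497],[393],185,140,8),20)[0])
F=bp("top",un([375,608,640,408],[215,192,556,580],132,172,7),20); print("foot",F, F.mean(0))
xd=(F[0]+F[1]-F[2]-F[3])[:2];xd/=np.linalg.norm(xd);yd=(F[0]+F[3]-F[1]-F[2])[:2];yaw=np.arctan2(xd[1],xd[0]);print("yaw",yaw,np.arctan2(-yd[0],yd[1]));
print("axis from foot",F.mean(0)[:2]+xd*35.5)
Fs=bp("side",un([175,292,650],[448,600,432],185,140,8),20);print("foot side",Fs,F[[3,2,1]])
ub=un([508],[503],132,172,7);us=un([287],[447],185,140,8)
for z in(30,35,40,45,50):print(z,bp("top",ub,z)[0],bp("side",us,z)[0])
M=bp("top",un([145,328,237,52],[182,240,547,490],310,165,7),3);print("mat",M.mean(0),M)
m=(M[0]+M[1]-M[2]-M[3]);print("matyaw",np.arctan2(m[1],m[0]),np.linalg.norm(M[0]-M[3]),np.linalg.norm(M[0]-M[1]))
Ms=None
for nm,q,o in(("A",([55,190,220,82],[50,35,296,312]),(132,172)),("C",([455,588,613,478],[68,62,318,326]),(310,165))):
    C=bp("top",un(*q,*o,7),16);m=(C[0]+C[1]-C[2]-C[3]);print(nm,C.mean(0),np.arctan2(m[1],m[0]),np.linalg.norm(C[0]-C[3]),np.linalg.norm(C[0]-C[1]))
# labels
for n,im in(("top",t),("side",s)):
  b=cv2.cvtColor(im,cv2.COLOR_BGR2HSV)
  for c,st,mk in comps((b[...,1]<60)&(b[...,2]>140),120,600):
    X=bp(n,np.argwhere(mk)[:,::-1],16)[:,:2]; 
    r=cv2.minAreaRect(X.astype(np.float32)); 
    if max(r[1])>65 and max(r[1])<110: 
        w=np.linalg.eigh(np.cov(X.T))[1][:,1];w*=np.sign(w[0]);print(n,"label",X.mean(0),r,"pca",np.arctan2(w[1],w[0]))
# tab prediction
im=cv2.resize(s[160:190,240:272],None,fx=20,fy=20,interpolation=cv2.INTER_CUBIC)
for h,col in((40,(0,0,255)),(50,(0,255,0)),(60,(255,0,0))):
    P=pj("side",bp("top",un([445,495],[156,152],132,172,7),20+h))
    Q=((P-[240,160]+.5)*20).astype(int);cv2.line(im,Q[0].tolist(),Q[1].tolist(),col,2);print(h,P)
cv2.imwrite("pics/c4.png",im)
E
```

```text
floor top [504.54 212.72  20.  ] side [506.16 213.18  20.  ]
foot [[543.76 266.58  20.  ]
 [553.62 164.18  20.  ]
 [392.2  148.42  20.  ]
 [382.51 248.68  20.  ]] [468.02 206.96  20.  ]
yaw 0.10393007966610476 0.09614818598759038
axis from foot [503.33 210.65]
foot side [[379.68 247.15  20.  ]
 [388.31 146.32  20.  ]
 [550.18 162.4   20.  ]] [[382.51 248.68  20.  ]
 [392.2  148.42  20.  ]
 [553.62 164.18  20.  ]]
30 [414.68 204.67  30.  ] [416.32 215.47  30.  ]
35 [414.15 204.    35.  ] [414.86 210.37  35.  ]
40 [413.62 203.33  40.  ] [413.39 205.26  40.  ]
45 [413.09 202.66  45.  ] [411.93 200.15  45.  ]
50 [412.56 201.99  50.  ] [410.46 195.04  50.  ]
mat [ 499.36 -204.63    3.  ] [[ 582.49 -186.2     3.  ]
 [ 555.42 -268.26    3.  ]
 [ 416.75 -222.92    3.  ]
 [ 442.77 -141.15    3.  ]]
matyaw -0.3139515880859394 146.80652502513985 86.41289138665805
A [564.21 372.68  16.  ] 0.1390488223342213 119.3092776714606 59.85970936105536
C [ 574.04 -359.24   16.  ] 0.04766554163459557 118.29093977706705 60.57266034858278
top label [1203.28 -162.33] ((1201.078369140625, -154.2032470703125), 
[... 697 characters left out ...]
4.3  376.08] ((564.4033203125, 375.8213195800781), (81.03034210205078, 45.85194396972656), 10.97716999053955) pca 0.16880609132329036
side label [433.55 369.7 ] ((433.8119201660156, 369.7021179199219), (82.04490661621094, 43.980316162109375), 5.865968704223633) pca 0.10255302506500931
side label [795.37 146.95] ((796.0394287109375, 148.7744903564453), (70.16943359375, 53.46604537963867), 79.98287963867188) pca 1.2547613636563582
side label [ 572.83 -360.09] ((573.4718627929688, -359.8812255859375), (82.62781524658203, 42.09865188598633), 2.652186632156372) pca 0.05387486948483215
40 [[259.09 170.78]
 [262.48 174.44]]
50 [[258.54 168.9 ]
 [261.92 172.54]]
60 [[257.98 167.  ]
 [261.36 170.62]]
```

View pics/c4.png

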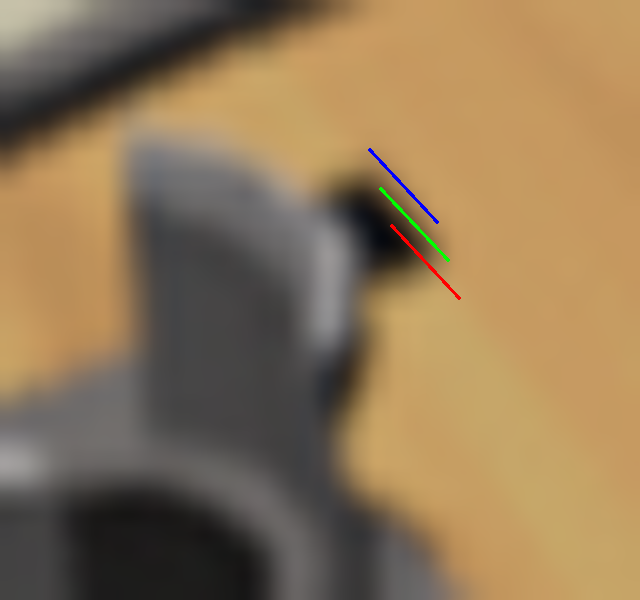

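```bash
cat >> h.py <<'E'
AX=np.array([504.,211.8]);LY=0.10;MAT=np.array([499.4,-204.6]);MY=-0.314;UP=230
ux=np.array([np.cos(LY),np.sin(LY)])
def ori(xy,psi):
    w=np.arctan2(xy[1],xy[0])+np.pi/2
    phi=psi+np.pi*np.round((w-psi)/np.pi)
    return (R.from_euler('z',phi)*R.from_euler('x',np.pi)).as_quat()
def over(xy,psi,z=UP): env.reach([*xy,z],ori(xy,psi))
def to(xy,z,rate=150,f=None): return env.move_l([*xy,z],rate=rate,f_stop=f)
def st():
    s=env.read_state();return dict(t=round(s["time_s"],1),z=s["tool_pos"],w=round(s["width"],1),g=round(s["grip_force"],1),f=s["force"])
def pick(xy,psi,ztcp=83):
    over(xy,psi,UP);to(xy,ztcp+15);to(xy,ztcp,60);set_gripper(50);print("picked",xy,st());to(xy,UP)
def place(xy,psi,z,wide=78,far=40):
    over(xy,psi,max(UP,z+30));to(xy,z+far);hit=to(xy,z-2,40,5);s=st();set_gripper(wide);print("placed",hit,s);to(xy,UP)
def find(near,r=70):
    c=[x[0] for x in blanks() if 220<x[1]<330 and np.linalg.norm(x[0]-near)<r]
    return min(c,key=lambda x:np.linalg.norm(x-near)) if c else None
E
python3 - <<'E'
from h import *
print(env.read_state()["force"])
env.move_l([258,569,330]); set_gripper(0)
p=AX+ux*60
o=LY; over(p,o); to(p,175); env.hold(.3); print(st())
print(to(p,120,8,1.5)); print("tip z",env.read_state()["tool_pos"][2]-env.tips_ahead,st()); to(p,UP); set_gripper(88); print(st())
E
```

```text
[ 0.15 -0.66 -0.11]
{'t': 4.7, 'z': array([564.14, 217.96, 175.94]), 'w': 0.3, 'g': 0.0, 'f': array([-0.12, -0.36, -0.42])}
True
tip z 73.0127203276358 {'t': 7.9, 'z': array([563.74, 217.81, 153.01]), 'w': 0.5, 'g': 2.0, 'f': array([-0.33,  0.08,  4.15])}
{'t': 9.9, 'z': array([563.68, 217.78, 229.98]), 'w': 87.8, 'g': 0.0, 'f': array([0.13, 0.09, 0.08])}
```

```bash
python3 - <<'E'
from h import *
c=find(np.array([562.,0]));print(c)
pick(c,LY); place(AX,LY,103)
print(blanks()and find(np.array([428.,-11])))
t=shot("top",2);s=shot("side",2);print(st())
a=cv2.resize(t[172:257,132:232],(400,340));b=cv2.resize(s[140:215,185:275],(400,340));cv2.imwrite("pics/p1.png",np.hstack([a,b]))
E
```

```text
[562.2   -0.35]
picked [562.2   -0.35] {'t': 14.3, 'z': array([562.31,  -0.37,  83.17]), 'w': 61.1, 'g': 30.0, 'f': array([-0.54, -0.09,  1.85])}
placed True {'t': 19.4, 'z': array([503.72, 211.71, 102.85]), 'w': 61.4, 'g': 30.0, 'f': array([-0.18,  1.02,  3.52])}
[428.07 -10.73]
{'t': 21.2, 'z': array([503.78, 211.71, 229.34]), 'w': 77.9, 'g': 0.0, 'f': array([-0.1 , -0.26, -0.28])}
```

View pics/p1.png

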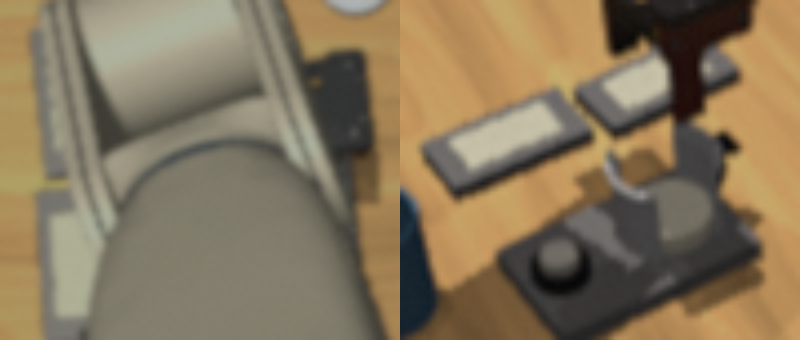

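The side view shows the first blank lying flat on the bore floor (about (685,215) in the composite), and the stop height matches. I'll continue with three more, checking each grip.

```bash
python3 - <<'E'
from h import *
for i,n in enumerate(([428,-11],[678,5],[662.6,160])):
    n=np.array(n,float)
    if i==2: over([430,0],LY)
    c=find(n);print(c)
    if c is None: c=n
    set_gripper(88);pick(c,LY)
    w=env.read_state()["width"]
    if not 59<w<64: print("missed",w);break
    place(AX,LY,119+16*i,far=50)
over([430,-150],LY)
for x in blanks():
    if 300<x[0][0]<900: print(*x)
t=shot("top",2);s=shot("side",2)
a=cv2.resize(t[172:257,132:232],(400,340));b=cv2.resize(s[140:215,185:275],(400,340));cv2.imwrite("pics/p2.png",np.hstack([a,b]));print(st())
E
```

```text
[428.07 -10.73]
picked [428.07 -10.73] {'t': 25.9, 'z': array([428.16, -10.74,  83.11]), 'w': 61.5, 'g': 30.0, 'f': array([-0.53,  0.68,  1.23])}
placed True {'t': 31.1, 'z': array([503.85, 211.71, 119.05]), 'w': 61.4, 'g': 30.0, 'f': array([-0.49, -0.13,  4.6 ])}
[678.01   4.72]
picked [678.01   4.72] {'t': 37.2, 'z': array([678.16,   4.71,  83.22]), 'w': 61.2, 'g': 30.0, 'f': array([0.2 , 0.3 , 1.26])}
placed True {'t': 42.3, 'z': array([503.85, 211.75, 135.12]), 'w': 61.3, 'g': 30.0, 'f': array([ 0.01, -1.24,  6.21])}
[662.42 159.85]
picked [662.42 159.85] {'t': 50.8, 'z': array([662.53, 159.9 ,  83.2 ]), 'w': 61.2, 'g': 30.0, 'f': array([-0.12,  0.04,  0.51])}
placed True {'t': 54.1, 'z': array([503.87, 211.76, 151.13]), 'w': 61.5, 'g': 30.0, 'f': array([-1.52, -0.84,  5.92])}
[793.79 140.08] 259 [19 17]
[ 673.67 -160.96] 280 [19 18]
[ 575.56 -360.7 ] 330 [15 26]
[565.19 374.25] 354 [16 27]
[515.78 221.98] 335 [21 20]
[ 403.58 -277.89] 165 [13 62]
[435.3  367.29] 378 [16 28]
{'t': 57.6, 'z': array([ 430.12, -149.77,  230.  ]), 'w': 77.9, 'g': 0.0, 'f': array([ 0.8 , -0.62,  0.71])}
```

View pics/p2.png

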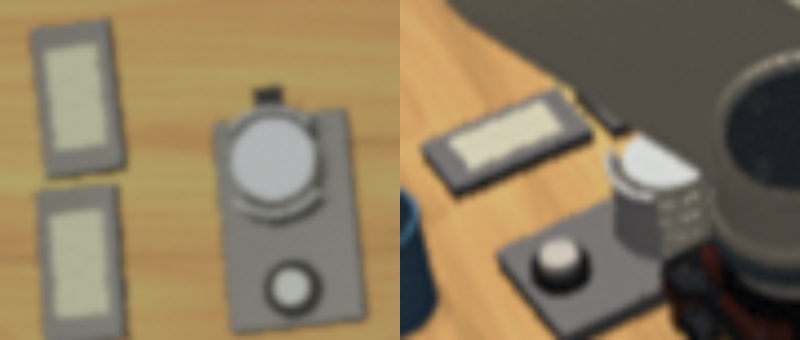

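The stack of four sits flat in the bore, the tab is where it was, and the spare blank is still on the desk at (674,-161). Now the button and the cases.

```bash
python3 - <<'E'
from h import *
p=np.array([414.,203.]);over(p,LY);set_gripper(0);to(p,135)
print(to(p,105,15,12),st());env.hold(.3);print(st());to(p,UP);print(st())
set_gripper(88)
for k,(xy,a) in enumerate((([435.2,367.3],.104),([564.9,373.7],.138),([575.1,-360.3],.05))):
    set_gripper(88);pick(np.array(xy),a);w=env.read_state()["width"]
    if not 59<w<65: print("missed",w);break
    place(MAT,MY,86+16*k)
    if k==0: 
        over([420,150],LY);cv2.imwrite("pics/m0.png",shot("top"))
over([420,150],LY)
t=shot("top",2);s=shot("side",2)
a=cv2.resize(t[165:247,310:405],(400,345));b=cv2.resize(s[250:340,270:375],(400,345));cv2.imwrite("pics/p3.png",np.hstack([a,b]));cv2.imwrite("pics/p4.png",t);print(st())
E
```

```text
True {'t': 62.8, 'z': array([414.08, 203.03, 116.23]), 'w': 0.4, 'g': 5.6, 'f': array([-1.83, -0.76, 10.58])}
{'t': 63.1, 'z': array([414.04, 203.02, 116.24]), 'w': 0.4, 'g': 5.4, 'f': array([-1.88, -1.64, 10.96])}
{'t': 64.0, 'z': array([413.52, 202.77, 229.27]), 'w': 0.7, 'g': 0.0, 'f': array([-0.06,  0.3 ,  0.1 ])}
picked [435.2 367.3] {'t': 68.3, 'z': array([435.28, 367.39,  83.16]), 'w': 61.9, 'g': 30.0, 'f': array([-0.2 , -0.27,  1.23])}
placed True {'t': 73.3, 'z': array([ 499.12, -204.47,   85.99]), 'w': 61.8, 'g': 30.0, 'f': array([-1.39, -0.1 ,  4.  ])}
picked [564.9 373.7] {'t': 80.8, 'z': array([565.01, 373.81,  83.2 ]), 'w': 61.8, 'g': 30.0, 'f': array([0.81, 0.47, 1.42])}
placed True {'t': 85.8, 'z': array([ 499.12, -204.47,  102.04]), 'w': 61.9, 'g': 30.0, 'f': array([ 0.24, -0.1 ,  4.71])}
picked [ 575.1 -360.3] {'t': 90.4, 'z': array([ 575.19, -360.36,   83.18]), 'w': 61.7, 'g': 30.0, 'f': array([-0.2 , -0.12,  1.09])}
placed True {'t': 93.8, 'z': array([ 499.14, -204.47,  118.02]), 'w': 61.8, 'g': 30.0, 'f': array([-0.54, -0.08,  5.48])}
{'t': 97.8, 'z': array([420.1 , 149.82, 230.  ]), 'w': 77.8, 'g': 0.0, 'f': array([-0.04,  0.16, -0.59])}
```

View pics/p3.png

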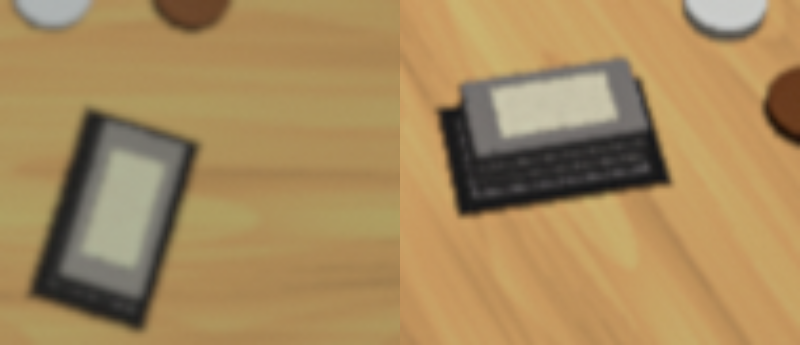

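View pics/p4.png

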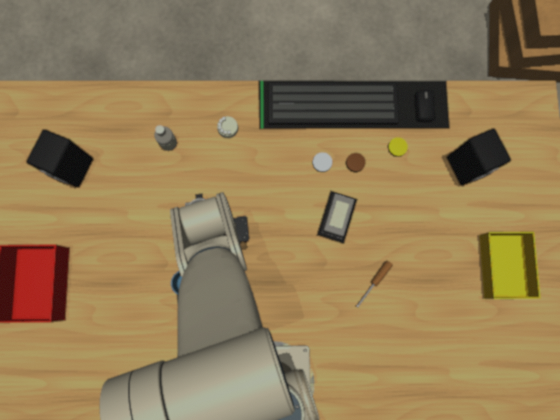

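The three cases are flush in one pile on the mat, and nothing else is disturbed. I'll re-press the button to confirm its full travel (contact height against bottom), then check the pile offset.

```bash
python3 - <<'E'
from h import *
p=np.array([414.,203.]);over(p,LY);set_gripper(0);to(p,130)
print(to(p,105,8,1.5),st()); print(to(p,105,15,15),st());env.hold(.3);to(p,UP)
over([430,-20],LY)
t=shot("top",2);b=cv2.cvtColor(t,cv2.COLOR_BGR2HSV)
for c,s,m in comps((b[...,1]<60)&(b[...,2]>140),120,600):
    x=bp("top",c,51)[0]
    if 300<x[0]<900: print("z51",x,s[4],"z84",bp("top",c,84)[0])
a=t[150:280,120:293];cv2.imwrite("pics/p5.png",cv2.resize(a,None,fx=4,fy=4));print(st())
E
```

```text
True {'t': 101.5, 'z': array([414.02, 203.02, 121.22]), 'w': 0.2, 'g': 1.0, 'f': array([1.25, 0.45, 2.52])}
True {'t': 102.1, 'z': array([414.13, 203.06, 116.21]), 'w': 0.3, 'g': 6.2, 'f': array([-2.55, -1.06, 11.78])}
z51 [781.99 136.69  51.  ] 269 z84 [770.15 133.74  84.  ]
z51 [ 664.7  -157.25   51.  ] 292 z84 [ 655.51 -153.57   84.  ]
z51 [ 498.66 -204.25   51.  ] 367 z84 [ 493.21 -199.51   84.  ]
z51 [509.73 217.02  51.  ] 334 z84 [504.03 212.26  84.  ]
z51 [424.18  36.62  51.  ] 177 z84 [420.41  35.92  84.  ]
{'t': 105.6, 'z': array([429.99, -19.83, 229.94]), 'w': 0.8, 'g': 0.0, 'f': array([-0.29,  0.65, -0.38])}
```

View pics/p5.png

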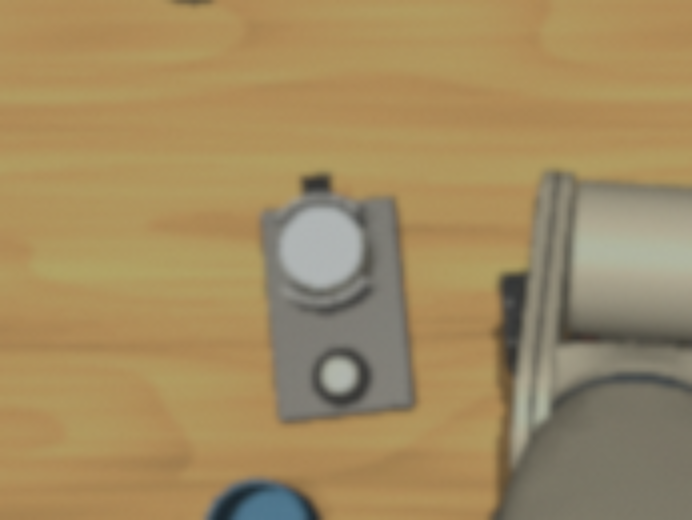

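The stack is centred in the bore, the collar tab is unmoved and the mug is upright. The button goes down at least 5 mm to a hard stop. I'm handing it in.

```bash
python3 -c "
from h import *
print(workorder.sign_off())"
```

```text
the job is handed in; nothing more can be done
None
```

I filled the magazine to the mark with four blanks, then pressed and released the button, stacked all three cases on the mat's grey rectangle and handed the job in; the hand-in gave no verdict.

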